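# Send the row of sample carriers home in the analyser's loading lane

## Robot

A 6-joint arm with a two-finger parallel gripper is mounted at the origin on the work surface. World frame = base frame: x ahead of the robot, y to its left, z up, the work surface at z = 0. Lengths are in mm, angles in rad, forces in N, time in s.
With the tool pointing down it reaches from about 225 to 725 mm from the base axis. Payload 3.1 kg.
Tool frame: the origin (TCP) lies at the very end of the fingers, on their centre line; the grasp point (between the pads) lies 19 mm behind it; z points along the fingers, y is the line along which they close (so a half turn about z gives the same grasp; the last joint's range is limited). The gripper opens to 85 mm and grips with 20 to 120 N. Pads are 22 mm wide; open, the fingers measure 114 mm over their backs; the gripper's body (76 mm by 85 mm) begins 54 mm behind the grasp point. The pads swing forward as they close: fully open they stand 13 mm farther back than shut.
Start: joints at [1.054, 0.048, 0.099, 1.622, 0, 1.443], TCP at [199.022, 485.806, 231.312] pointing down, gripper open.
Joint ranges: [-2.91, 2.91], [-0.99, 1.94], [-1.21, 1.42], [-2.12, 2.29], [-1.49, 1.47], [-3.14, 3.14]. Speed limits (rad/s): [2.79, 2.79, 3.14, 3.14, 3.14, 3.14].

## Interface

Orientations are given as a unit quaternion [x, y, z, w].
In Python, from cell import r, imaging, spotter gives the robot as it stands.
- The arm moves only by the shell command python3 -m pendant 'ROWS' [OPENING]. ROWS is JSON, a list that holds one entry, the list of rows, each a list of 6 numbers: the shift along the tool's x, y, z each as a share of 0.5 m, from -1 to 1, then the turn, a rotation vector about the tool's x, y, z each as a share of pi rad, from -1 to 1. A call has 1 to 12 rows; each row shifts and turns the commanded pose from where the row before left it, along the tool's axes as they then stand; what a row does not reach is not made up. A row lasts 1/10 s, in which the tool goes at most 50 mm and 8.59 degrees, less where a joint would pass 70% of its speed; a pose out of reach is approached as far as the arm can. A call with a number of a shift or a turn outside -1 to 1 is refused whole. A call with a gripper value outside its range is refused whole. OPENING is the closure, from -1 (fully open) to 1 (shut), set as the call begins (- or left out, the last holds). The fingers move at their own pace and stop on an object; the grip force is fixed at half the most. Time passes only in rows, so rows that do not move let the fingers close. It gives the time, the measured TCP pose, the force, the opening and the grip force at its end, in the units of the state.
- r.get_state(): the state, without advancing time (a new reading comes with each control period).
- imaging.snapshot(name): name is "scene" or "top"; returns a dict with "img" (480x640x3 uint8, red, green, blue), "camera_matrix" (3x3 intrinsics, pixels), "k1" (the pictures are not rectified: a ray, as slopes to the right and down, at radius r is drawn at 1 + k1 r^2 times it, then the intrinsics apply), "origin" and "orientation" of the camera in the world. Camera axes: x right, y up, looking along -z (the intrinsics and any distortion apply to the point x, -y, -z); pixel columns grow to the right and rows downward; lengths in mm; the calibration is good to about 2 mm. A picture is of the moment at which its call begins. There is no depth.
- r.finish_job(): hands the job in; it is judged then, once.
Trained networks look in a picture, given as the dict that the camera call returned (one of the last four; its "shot" number tells which), for a name from the list of things; names that differ only in an ending like _2 or _b are one class to them, and where a whole thing is asked for, a point or a joint stands for the part that bears it (a point fixed in the world has none). Each returns a list of dicts, best first, with "confidence" (0 to 1); they miss things now and then, are a little off and sometimes report something else, mostly with a low value. They report only what shows in the picture. A call takes as long as a camera call.
- spotter.search_frame(picture, name): "location" ([x, y, z] in mm, in the coordinates of the camera as it stood for that picture, good to about 4 mm: the middle of the surface that is visible of it).
- spotter.trace(picture, name): "pixels" (480x640 bool, what is visible of it).
- spotter.tip_of(picture, name): "location" ([x, y, z] in mm, in the coordinates of the camera as it stood for that picture, good to about 4 mm: a listed point, or the origin of a listed thing).
The state is a dict: "time_s": time; "q": joint angles; "joint_velocities": joint speeds; "effort": joint torques, N m; "tcp_pos": TCP position; "eef_rot": TCP orientation; "force": force on the tool from outside, world axes, zero at the start; "moment": the same for the moment, N m; "width": opening from 0.0 (shut) to 1.0 (fully open); "finger_force": force on a finger pad.
Only numpy, scipy, OpenCV 4.12 (cv2) and the standard library are available. Lean on these libraries where they do the work, as an engineer would, in place of code of your own. Each camera call takes 0.05 s, during which the arm holds its last target. There are 200 camera calls.

## Task

Push the row of four sample carriers along the loading lane with the fingertips, all together as one train and without lifting any or letting the row come apart, until the front one is fully home against the blue end stop. Then press the green start button all the way down with a fingertip, let it go and move clear. Leave everything else on the bench where it is, the spare orange-capped carrier included.

Things in the scene. Friction and masses are not known exactly. Their poses are not given: they have to be found in the camera images.
- lane: Fixed straight channel on the table, open on top, 62 mm wide. Origin on the table under its centre line; x runs along the lane to the end stop, z up. Floor 6 mm above the table; side walls 10 mm thick, tops 18 mm above the table, 42 mm apart. Open end at x = -190 mm, stop face at x = +155 mm. Place and direction vary. Pushing the whole row takes 1 to 7 N.
- lane_stop (a point): Centre of the end stop's face, at lane floor height (6 mm above the table), axes as the lane's. The stop is a blue block 25 mm thick, top 50 mm above the table, yellow mark on top. At the start the four carriers stand in the lane in a touching row (36 mm pitch, up to 0.3 mm play each), the front one 50 to 130 mm short of this face.
- carrier_red: Carrier of the row: white block 36 mm along the lane x 40 mm across x 36 mm tall with a grey band, a clear cup of 22 mm diameter on top and a red cap of 26 mm diameter; 60 mm tall in all, 55 to 115 g. Origin at the centre of its underside, axes as the lane's, z up. The order of colours in the row varies.
- carrier_yellow: Carrier of the row: white block 36 mm along the lane x 40 mm across x 36 mm tall with a grey band, a clear cup of 22 mm diameter on top and a yellow cap of 26 mm diameter; 60 mm tall in all, 55 to 115 g. Origin at the centre of its underside, axes as the lane's, z up. The order of colours in the row varies.
- carrier_green: Carrier of the row: white block 36 mm along the lane x 40 mm across x 36 mm tall with a grey band, a clear cup of 22 mm diameter on top and a green cap of 26 mm diameter; 60 mm tall in all, 55 to 115 g. Origin at the centre of its underside, axes as the lane's, z up. The order of colours in the row varies.
- carrier_blue: Carrier of the row: white block 36 mm along the lane x 40 mm across x 36 mm tall with a grey band, a clear cup of 22 mm diameter on top and a blue cap of 26 mm diameter; 60 mm tall in all, 55 to 115 g. Origin at the centre of its underside, axes as the lane's, z up. The order of colours in the row varies.
- console: Fixed white console 75 x 70 mm, 24 mm tall, on the table just beyond the end stop, carrying the button. Origin at the centre of its underside.
- start (a joint): Round green push button, 30 mm diameter, in a black housing on the console. 0 = up, 0.006 m = fully pressed (straight down); spring return, fully down takes 5 N.
- start_top (a point): Centre of the green button's top face; it moves down with the button.
- spare_carrier: Bystander: a carrier like the others, 36 x 40 mm, 60 mm tall, with an orange cap, standing on the bare table beside the lane, on its far side. Not part of the row; leave it. Origin at the centre of its underside.
- reagent_bottle: Bystander: amber bottle, 48 mm diameter, 100 mm tall, beside the lane on the robot's side. Origin at the centre of its underside.
- tip_box: Bystander: blue box with clear lid, 122 x 87 mm, 63 mm tall, on the right. Origin at the centre of its underside.
- tube_rack: Bystander: white tube rack, 110 x 220 mm, 78 mm tall with its tubes, on the far side, to the right. Origin at the centre of its underside.
- beaker: Bystander: glass beaker, 70 mm diameter, 90 mm tall, on the left. Origin at the centre of its underside.
- mouse: Bystander: black computer mouse, 100 x 58 mm, 30 mm tall, on the right. Origin at the centre of its underside.
- control_vial_jar: Bystander: small orange jar with white cap, 44 mm diameter, 60 mm tall, far left. Origin at the centre of its underside.

How it is judged:
By the outcome, as a careful person would: the job done as asked, in the order asked, and still so for the second after the job is handed in, with the robot touching nothing.
It also fails if it takes over 40 s, if anything falls off the work surface, if the arm or the gripper's body presses on something with over 40 N, if the wrist force passes 120 N, or if a joint passes its speed limit or range.

## Working session

There is one attempt and no reset: what is moved stays moved. The work goes in short steps, Python scripts to look and compute and a shell command to move; the robot and the scene stay as the last step left them, time stands still between calls to the robot, and variables do not carry over. Pictures are saved under pics/ and viewed, at most 10 in all, crops included, and the job is handed in when it is done.

```bash
mkdir -p pics; ls; cat > h.py <<'E'
import numpy as np, cv2
from scipy.spatial.transform import Rotation as R
from cell import r, imaging, spotter
def w(p,l): return R.from_quat(p["orientation"]).apply(l)+np.array(p["origin"])
def ray(p,u,v):
    K=np.array(p["camera_matrix"]);d=np.array([(u-K[0,2])/K[0,0],(v-K[1,2])/K[1,1]]);s=d.copy()
    for _ in range(20): s=d/(1+p["k1"]*(s@s))
    return R.from_quat(p["orientation"]).apply([s[0],-s[1],-1])
def at(p,u,v,z):
    d=ray(p,u,v);o=np.array(p["origin"]);return o+d*(z-o[2])/d[2]
E
python3 - <<'E'
from h import *
for n in ["scene","top"]:
    p=imaging.snapshot(n);cv2.imwrite(f"pics/{n}0.png",p["img"][:,:,::-1])
    print(n,np.round(p["origin"]),p["k1"])
    for k in ["lane","lane_stop","carrier_red","carrier_yellow","carrier_green","carrier_blue","console","start_top","spare_carrier","reagent_bottle"]:
        t=spotter.tip_of(p,k)
        print(k,[(np.round(w(p,x["location"]),1),round(x["confidence"],2)) for x in t[:2]])
s=r.get_state();print(s)
E
```

```text
pics
scene [1264.  658.  905.] -0.02472326598158944
lane [(array([ 533.3, -131.5,    1. ]), 0.91)]
lane_stop [(array([518. ,  21.2,   7. ]), 0.87)]
carrier_red [(array([ 531.7, -117.9,    3.2]), 0.86)]
carrier_yellow [(array([524.8, -82. ,   7.6]), 0.73)]
carrier_green [(array([ 535.4, -153.4,    5.1]), 0.71), (array([620.9, -97.9,   1. ]), 0.57)]
carrier_blue [(array([523.3, -45.6,   4.7]), 0.86), (array([516.8,  24.7,   6.5]), 0.72)]
console [(array([529.3,  99.7,   1.4]), 0.64)]
start_top [(array([ 6.255e+02, -9.860e+01,  6.000e-01]), 0.65), (array([ 429.1, -112.7,    0.9]), 0.55)]
spare_carrier [(array([626. , -99.2,  -2.6]), 0.68), (array([ 426.9, -113.6,    1.8]), 0.16)]
reagent_bottle [(array([ 427.9, -112.4,    1.4]), 0.93)]
top [ 376.  -34. 1296.] -0.13260727097399316
lane [(array([ 532.6, -130.2,    0.9]), 0.89)]
lane_stop [(array([514.2,  19.2,   4.3]), 0.94)]
carrier_red [(array([ 535.9, -120.5,    6.7]), 0.73)]
carrier_yellow [(array([ 434. , -113.7,    3.3]), 0.75), (array([533.6, -85.5,   6.6]), 0.71)]
carrier_green [(array([ 535.4, -155.6,    8.9]), 0.58)]
carrier_blu
[... 429 characters left out ...]
  3.6]), 0.9)]
{'time_s': 1.1, 'q': array([1.05420140e+00, 4.80504036e-02, 9.91896938e-02, 1.62198589e+00,
       7.06903552e-07, 1.44299325e+00]), 'joint_velocities': array([ 0.00213692,  0.000137  , -0.00085215, -0.00119369, -0.00088189,
        0.00096356]), 'effort': array([-2.86038639e-04, -3.38652956e+01,  3.20165348e+01,  1.28734660e-03,
       -2.40842965e-04,  4.68478483e-07]), 'tcp_pos': array([199.02268227, 485.80851934, 231.28013741]), 'eef_rot': array([ 1.93173877e-01,  9.81164539e-01, -2.37329807e-05, -8.29544751e-06]), 'force': array([0.38042669, 0.05071705, 0.31958045]), 'moment': array([-0.05266405, -0.00259937,  0.00530741]), 'finger_force': 0.0, 'width': 1.002937461426276}
```

View pics/top0.png

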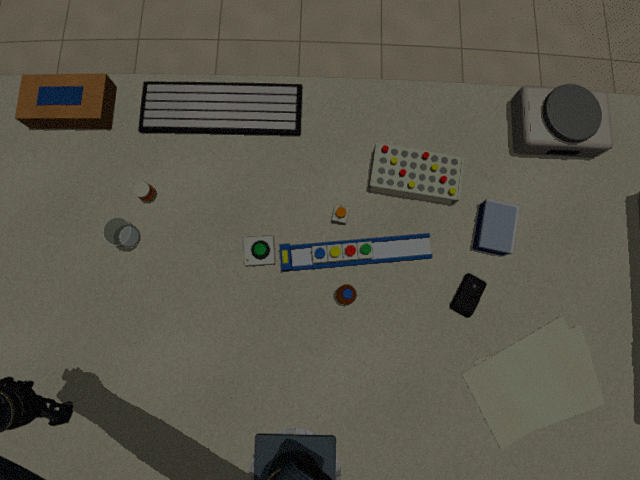

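View pics/scene0.png

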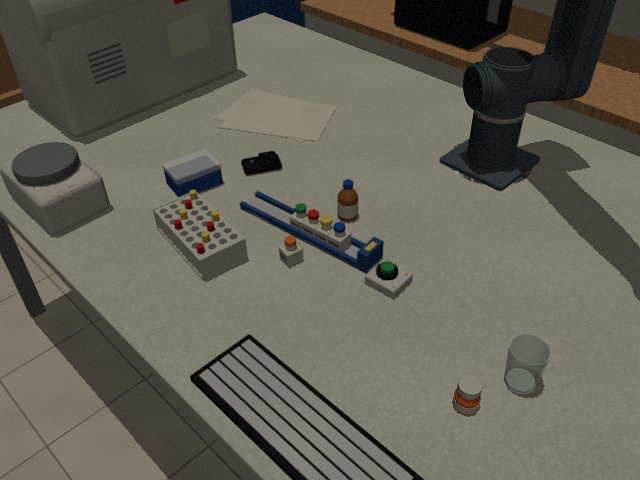

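The top view shows the lane from its open end (431,246) to the stop (285,257). The caps are at blue (320,253), yellow (335,252), red (350,251) and green (365,250), and the button is at (260,249). The spare carrier is at (341,213) and the bottle at (346,295).

```bash
cat >> h.py <<'E'
def blobs(p,boxc,hsv,z,rad=8):
    x,y=boxc;h=cv2.cvtColor(p["img"],cv2.COLOR_RGB2HSV)
    m=cv2.inRange(h,hsv[0],hsv[1]);k=np.zeros_like(m);cv2.circle(k,(int(x),int(y)),rad,255,-1);m&=k
    M=cv2.moments(m,True)
    if M["m00"]<3: return None
    u,v=M["m10"]/M["m00"],M["m01"]/M["m00"]
    return np.round([u,v,M["m00"]],1),np.round(at(p,u,v,z)[:2],1)
COL=dict(b=((100,120,40),(125,255,255)),y=((20,120,60),(33,255,255)),g=((50,100,30),(85,255,255)),r=((0,130,60),(9,255,255)))
E
python3 - <<'E'
from h import *
p=imaging.snapshot("top"); q=imaging.snapshot("scene")
T=dict(b=(320,253,66),y=(335,252,66),r=(350,251,66),g=(366,250,66))
S=dict(b=(340,228,66),y=(326,222,66),r=(313,215,66),g=(301,208,66))
for k in T:
    print(k,blobs(p,T[k][:2],COL[k],66,7),blobs(q,S[k][:2],COL[k],64,8))
print("stopmark",blobs(p,(285,257),COL["y"],50,10),blobs(q,(372,246),COL["y"],50,10))
print("btn",blobs(p,(260,249),COL["g"],40,12),blobs(q,(387,268),COL["g"],40,14))
for P in(p,q):
    t=spotter.trace(P,"lane")
    if t:
        m=t[0]["pixels"];v,u=np.nonzero(m)
        pts=np.array([at(P,a,b,18)[:2] for a,b in zip(u,v)]).astype(np.float32);print(cv2.minAreaRect(pts), np.round(cv2.boxPoints(cv2.minAreaRect(pts))))
c=p["img"][190:310,230:450,::-1];cv2.imwrite("pics/c1.png",cv2.resize(c,None,fx=3.6,fy=3.6,interpolation=cv2.INTER_CUBIC))
c=q["img"][170:310,220:430,::-1];cv2.imwrite("pics/c2.png",cv2.resize(c,None,fx=3.8,fy=3.8,interpolation=cv2.INTER_CUBIC))
E
```

```text
b (array([319.5, 252.7,  82. ]), array([524.9, -46.9])) (array([339. , 226.8,  95. ]), array([524.7, -44.7]))
y (array([334.8, 251.3,  92. ]), array([529.1, -82.8])) (array([325.9, 220.4,  96. ]), array([528.9, -80.2]))
r (array([350.2, 250. ,  79. ]), array([ 533.2, -118.7])) (array([313.1, 214.2,  78. ]), array([ 533., -116.]))
g (array([365.6, 248.7,  86. ]), array([ 537.2, -155. ])) (array([300.3, 208.2,  86. ]), array([ 537.8, -151.9]))
stopmark (array([284.7, 256.3,  61. ]), array([516.1,  35. ])) (array([370.2, 245.9,  53. ]), array([512.3,  34.6]))
btn (array([259.5, 248.8, 129. ]), array([533.5,  96.2])) (array([386.9, 267.3, 147. ]), array([529.4,  96. ]))
((535.0781860351562, -134.9011993408203), (70.31320190429688, 375.25323486328125), 5.770652770996094) [[ 481.   48.]
 [ 519. -325.]
 [ 589. -318.]
 [ 551.   55.]]
((524.5364379882812, -131.04928588867188), (112.76106262207031, 377.6064147949219), 7.631211280822754) [[ 444.   49.]
 [ 494. -326.]
 [ 605. -311.]
 [ 555.   64.]]
```

View pics/c2.png

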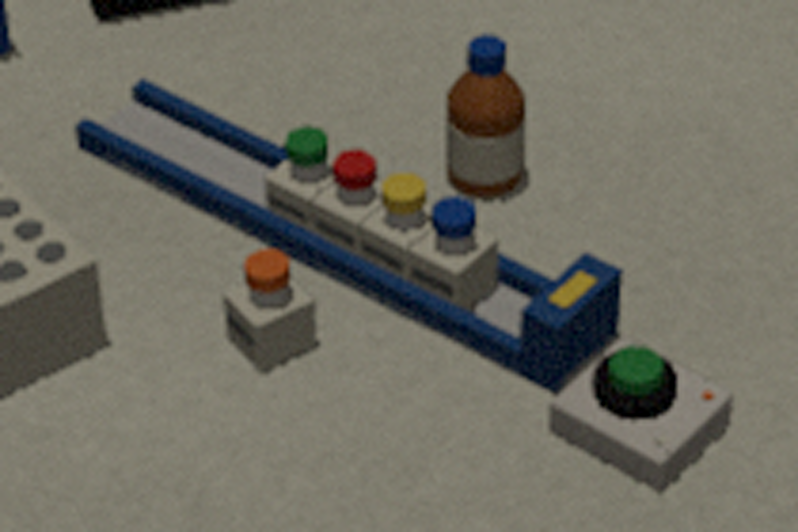

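```bash
python3 -m pendant '[[[0,0,0,0,0,0.0425],[0,0,0,0,0,0.0425],[0,0,0,0,0,0.0425],[0,0,0,0,0,0.0425],[0,0,0,0,0,0.0425],[0,0,0,0,0,0.0425],[0,0,0,0,0,0.0425],[0,0,0,0,0,0.0425],[-0.08,0.029,0,0,0,0],[-0.08,0.029,0,0,0,0],[-0.08,0.029,0,0,0,0],[-0.08,0.029,0,0,0,0]]]' 1; python3 -m pendant '[[[-0.08,0.029,0,0,0,0],[-0.08,0.029,0,0,0,0],[-0.08,0.029,0,0,0,0],[-0.08,0.029,0,0,0,0],[-0.08,0.029,0,0,0,0],[-0.08,0.029,0,0,0,0],[-0.08,0.029,0,0,0,0],[-0.08,0.029,0,0,0,0],[-0.08,0.029,0,0,0,0],[-0.08,0.029,0,0,0,0],[-0.08,0.029,0,0,0,0],[-0.08,0.029,0,0,0,0]]]'
cat >> h.py <<'E'
def go(target):
    s=r.get_state();Q=R.from_quat(s["eef_rot"])
    print("t",round(s["time_s"],2),"tcp",np.round(s["tcp_pos"],1),"F",np.round(s["force"],1),"w",round(s["width"],3))
    print("x axis",np.round(Q.as_matrix()[:,0],4),"z",np.round(Q.as_matrix()[:,2],4))
    print("shares",np.round(Q.inv().apply(np.array(target)-s["tcp_pos"])/500,4))
E
python3 -c "
from h import *
go([542.4,-197,120])"
```

```text
time_s: 2.5
tcp_pos: [275.2, 332.1, 231.4]
eef_rot: [0.665, 0.747, 0.0, 0.0]
force: [0.4, -0.1, 1.1]
width: -0.002
finger_force: 0.0
time_s: 3.7
tcp_pos: [502.8, -125.5, 231.4]
eef_rot: [0.666, 0.746, 0.0, 0.0]
force: [0.0, 0.9, 0.3]
width: -0.003
finger_force: 0.0
t 3.7 tcp [ 502.8 -125.5  231.4] F [0.  0.9 0.3] w -0.003
x axis [-0.1132  0.9936  0.    ] z [ 5.e-04  1.e-04 -1.e+00]
shares [-0.1511  0.0624  0.2228]
```

```bash
python3 -m pendant '[[[-0.0378,0.0156,0,0,0,0],[-0.0378,0.0156,0,0,0,0],[-0.0378,0.0156,0,0,0,0],[-0.0378,0.0156,0,0,0,0],[0,0,0.06,0,0,0],[0,0,0.09,0,0,0],[0,0,0.09,0,0,0],[0,0,0.07,0,0,0],[0,0,0.03,0,0,0],[0,0,0,0,0,0]]]'
python3 - <<'E'
from h import *
go([539,-170,20])
q=imaging.snapshot("scene");p=imaging.snapshot("top")
a=cv2.resize(q["img"][120:270,230:420,::-1],(780,600),interpolation=cv2.INTER_CUBIC)
cv2.imwrite("pics/d1.png",a)
E
```

```text
time_s: 4.7
tcp_pos: [539.7, -194.2, 58.4]
eef_rot: [0.666, 0.746, -0.001, -0.003]
force: [0.5, -0.3, 0.7]
width: 0.001
finger_force: 0.0
t 4.7 tcp [ 539.7 -194.2   58.4] F [ 0.5 -0.3  0.7] w 0.001
x axis [-0.1136  0.9935  0.0033] z [-0.0054  0.0027 -1.    ]
shares [0.048  0.0046 0.0769]
```

View pics/d1.png

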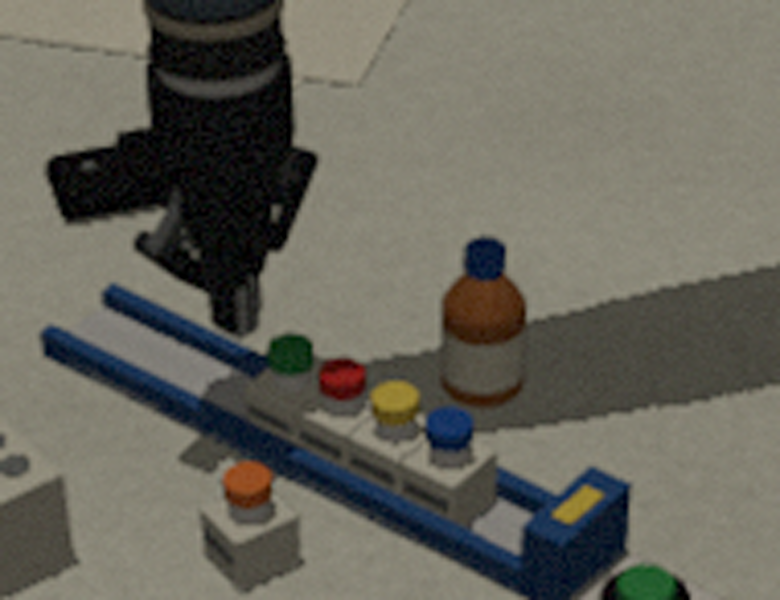

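The closed fingers at (235,330) are over the channel, behind the green carrier. I'll lower them and approach.

```bash
python3 -m pendant '[[[0,0.004,0.03,0,0,0],[0,0,0.03,0,0,0],[0,0,0.015,0,0,0],[0,0,0,0,0,0],[0.006,0,0,0,0,0],[0.006,0,0,0,0,0],[0.004,0,0,0,0,0],[0.004,0,0,0,0,0],[0.004,0,0,0,0,0]]]'
python3 -m pendant '[[[0.004,0,0,0,0,0],[0.004,0,0,0,0,0],[0.004,0,0,0,0,0],[0.004,0,0,0,0,0]]]'
python3 -c "
from h import *
go([532.8,-132,20])"
```

```text
time_s: 5.7
tcp_pos: [542.7, -183.0, 24.2]
eef_rot: [0.666, 0.746, 0.0, 0.0]
force: [0.3, 0.3, 0.3]
width: 0.001
finger_force: 0.0
time_s: 6.1
tcp_pos: [541.8, -175.6, 24.2]
eef_rot: [0.666, 0.746, -0.0, 0.001]
force: [0.3, -1.4, 0.8]
width: -0.002
finger_force: 1.3
t 6.1 tcp [ 541.8 -175.6   24.2] F [ 0.3 -1.4  0.8] w -0.002
x axis [-0.1133  0.9936 -0.0012] z [ 7.0e-04 -1.1e-03 -1.0e+00]
shares [ 0.0887 -0.0081  0.0083]
```

```bash
python3 -m pendant '[[[-0.008,-0.003,0,0,0,0],[0,0,0.01,0,0,0],[0,0,0,0,0,0],[0.004,0,0,0,0,0],[0.004,0,0,0,0,0],[0.004,0,0,0,0,0],[0.005,0,0,0,0,0],[0.006,0,0,0,0,0],[0.007,0,0,0,0,0],[0.007,0,0,0,0,0],[0.007,0,0,0,0,0],[0.007,0,0,0,0,0]]]'
python3 -m pendant '[[[0.007,0,0,0,0,0],[0.007,0,0,0,0,0],[0.007,0,0,0,0,0],[0.007,0,0,0,0,0],[0.007,0,0,0,0,0]]]'
python3 - <<'E'
from h import *
go([532.8,-132,20])
p=imaging.snapshot("top"); q=imaging.snapshot("scene")
for k,(u,v) in dict(b=(305,254),y=(320,253),r=(335,252),g=(350,250)).items(): print(k,blobs(p,(u,v),COL[k],66,11))
for k,(u,v) in dict(b=(355,232),y=(340,228),r=(326,222),g=(313,215)).items(): print(k,blobs(q,(u,v),COL[k],64,11))
a=cv2.resize(q["img"][140:290,240:430,::-1],(780,600),interpolation=cv2.INTER_CUBIC)
cv2.imwrite("pics/d2.png",a)
E
```

```text
time_s: 7.3
tcp_pos: [537.6, -153.6, 18.8]
eef_rot: [0.666, 0.746, 0.0, 0.0]
force: [0.3, -1.5, -1.4]
width: 0.005
finger_force: 0.8
time_s: 7.8
tcp_pos: [535.6, -136.3, 18.8]
eef_rot: [0.666, 0.746, 0.0, 0.0]
force: [0.7, -1.6, -1.5]
width: -0.002
finger_force: 0.8
t 7.8 tcp [ 535.6 -136.3   18.8] F [ 0.7 -1.6 -1.5] w -0.002
x axis [-0.1137  0.9935 -0.    ] z [ 0. -0. -1.]
shares [ 0.0091 -0.0046 -0.0023]
b (array([301.3, 251.9, 109. ]), array([525.5,  -4.3]))
y (array([315.3, 253. ,  89. ]), array([524. , -37.1]))
r (array([330.4, 251.2,  59. ]), array([529.2, -72.4]))
g None
b (array([356.8, 235.4, 100. ]), array([519.2,   2. ]))
y (array([342.9, 228.6, 116. ]), array([523.5, -34.4]))
r (array([329.7, 222.2,  81. ]), array([527.7, -69.9]))
g (array([316.3, 216.2,  89. ]), array([ 533.1, -105.6]))
```

View pics/d2.png

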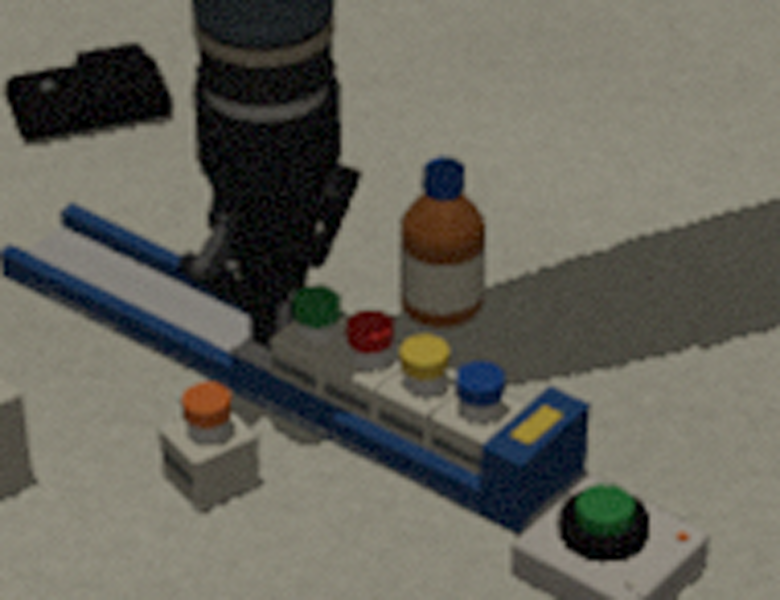

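The row is intact and just short of the stop. I'll creep in and watch for the force rise.

```bash
python3 -m pendant '[[[0.003,0,0,0,0,0],[0.002,0,0,0,0,0]]]'|grep -E "tcp|^force"; python3 -m pendant '[[[0.002,0,0,0,0,0]]]'|grep -E "tcp|^force";python3 -m pendant '[[[0.002,0,0,0,0,0]]]'|grep -E "tcp|^force";
```

```text
tcp_pos: [535.4, -134.3, 18.9]
force: [-0.1, -2.1, -1.2]
tcp_pos: [535.3, -133.4, 18.9]
force: [0.1, -2.3, -1.4]
tcp_pos: [535.2, -132.3, 18.9]
force: [0.3, -1.7, -0.3]
```

```bash
for i in 1; do python3 -m pendant '[[[0.002,0,0,0,0,0]]]'|grep -E "tcp|^force"; python3 -m pendant '[[[0.002,0,0,0,0,0]]]'|grep -E "tcp|^force";python3 -m pendant '[[[0.002,0,0,0,0,0]]]'|grep -E "tcp|^force"; done
```

```text
tcp_pos: [535.1, -131.3, 18.9]
force: [-0.1, -2.5, 0.1]
tcp_pos: [535.0, -130.6, 19.0]
force: [-0.4, -4.1, -0.3]
tcp_pos: [535.0, -130.7, 19.1]
force: [0.4, -6.0, -1.1]
```

```bash
python3 -m pendant '[[[0.002,0,0,0,0,0],[0.002,0,0,0,0,0]]]'|grep -E "tcp|^force"; python3 -m pendant '[[[0.002,0,0,0,0,0],[0,0,0,0,0,0]]]'|grep -E "tcp|^force"
python3 - <<'E'
from h import *
p=imaging.snapshot("top"); q=imaging.snapshot("scene")
for k,(u,v) in dict(b=(357,235),y=(345,229),r=(332,223),g=(319,217)).items(): print(k,blobs(q,(u,v),COL[k],64,11))
a=cv2.resize(q["img"][200:275,310:405,::-1],(760,600),interpolation=cv2.INTER_CUBIC)
cv2.imwrite("pics/d3.png",a)
E
```

```text
tcp_pos: [535.2, -130.6, 19.4]
force: [1.4, -10.5, -0.9]
tcp_pos: [535.2, -130.7, 19.6]
force: [0.7, -11.6, -2.5]
b (array([358.6, 236.4, 100. ]), array([519.1,   7.1]))
y (array([344.6, 229.5, 115. ]), array([523. , -29.7]))
r (array([331.7, 223. ,  73. ]), array([526.6, -64.9]))
g (array([318.1, 217. ,  92. ]), array([ 532.4, -100.9]))
```

View pics/d3.png

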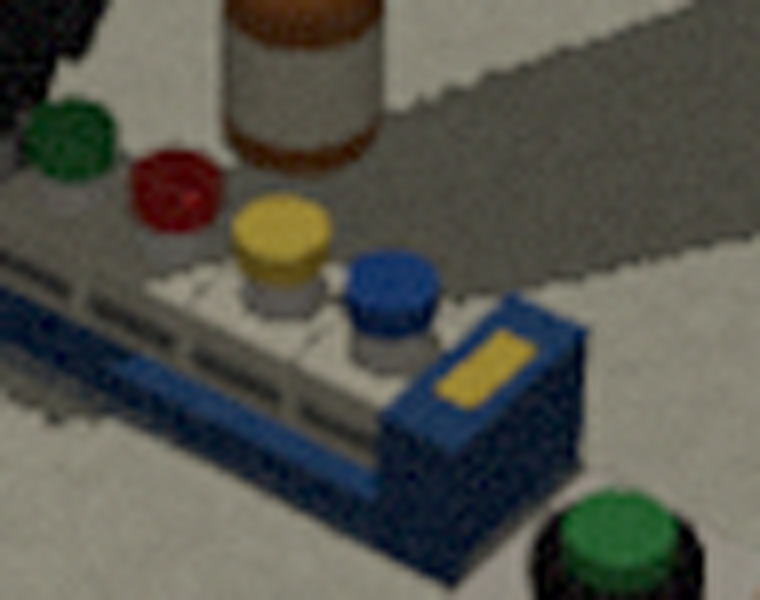

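All four carriers are home against the stop: the position has held while the force rose to 11 N, and the blue carrier's block meets the stop face. I'll retreat gently and rise.

```bash
python3 -m pendant '[[[-0.006,0,0,0,0,0],[-0.01,0,0,0,0,0],[-0.02,0,0,0,0,0],[-0.03,0,0,0,0,0],[-0.03,0,0,0,0,0],[0,0,-0.05,0,0,0],[0,0,-0.09,0,0,0],[0,0,-0.09,0,0,0],[0,0,-0.05,0,0,0],[0,0,0,0,0,0]]]'
python3 -c "
from h import *
go([532.7,96.7,160])"
```

```text
time_s: 10.1
tcp_pos: [543.1, -176.3, 165.0]
eef_rot: [0.666, 0.746, 0.002, 0.005]
force: [1.3, -0.2, 0.4]
width: 0.002
finger_force: 0.0
t 10.1 tcp [ 543.1 -176.3  165. ] F [ 1.3 -0.2  0.4] w 0.002
x axis [-0.1128  0.9936 -0.0054] z [ 0.0099 -0.0044 -0.9999]
shares [0.5449 0.0408 0.0074]
```

```bash
python3 -m pendant '[[[0.0778,0.0058,0,0,0,0],[0.0778,0.0058,0,0,0,0],[0.0778,0.0058,0,0,0,0],[0.0778,0.0058,0,0,0,0],[0.0778,0.0058,0,0,0,0],[0.0778,0.0058,0,0,0,0],[0.0778,0.0058,0,0,0,0],[0,0,0.05,0,0,0],[0,0,0.07,0,0,0],[0,0,0.05,0,0,0],[0,0,0.02,0,0,0],[0,0,0,0,0,0]]]' 
python3 - <<'E'
from h import *
go([532.7,96.7,46])
p=imaging.snapshot("top"); q=imaging.snapshot("scene")
a=cv2.resize(q["img"][210:310,310:440,::-1],(780,600),interpolation=cv2.INTER_CUBIC)
cv2.imwrite("pics/d4.png",a)
E
```

```text
time_s: 11.3
tcp_pos: [527.1, 98.4, 61.0]
eef_rot: [0.666, 0.746, -0.002, -0.002]
force: [0.2, -0.0, 0.4]
width: -0.001
finger_force: 0.0
t 11.3 tcp [527.1  98.4  61. ] F [ 0.2 -0.   0.4] w -0.001
x axis [-1.131e-01  9.936e-01  4.000e-04] z [-5.7e-03 -3.0e-04 -1.0e+00]
shares [-0.0048  0.011   0.0298]
```

View pics/d4.png

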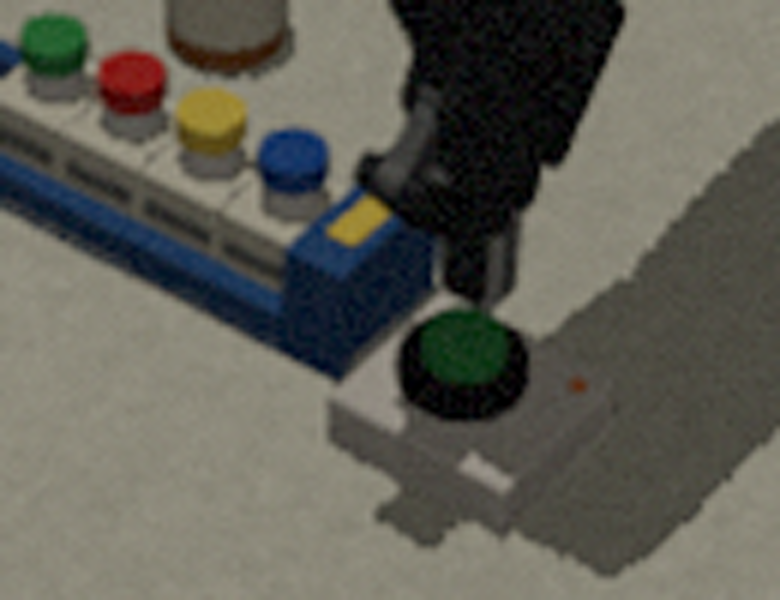

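The fingertips at (480,305) sit just above the green button (465,340), and the lateral correction is 5.5 mm. I'll correct that and press.

```bash
python3 -m pendant '[[[-0.005,0.011,0,0,0,0],[0,0,0.01,0,0,0],[0,0,0.01,0,0,0],[0,0,0,0,0,0]]]'|grep -E "tcp|^force"; for i in 1; do python3 -m pendant '[[[0,0,0.006,0,0,0]]]'|grep -E "tcp|^force"; python3 -m pendant '[[[0,0,0.006,0,0,0]]]'|grep -E "tcp|^force"; python3 -m pendant '[[[0,0,0.004,0,0,0]]]'|grep -E "tcp|^force"; python3 -m pendant '[[[0,0,0.004,0,0,0]]]'|grep -E "tcp|^force"; done
```

```text
tcp_pos: [534.4, 97.1, 53.1]
force: [-0.4, 0.3, 0.5]
tcp_pos: [535.0, 97.2, 51.0]
force: [0.5, 0.4, 0.7]
tcp_pos: [534.9, 97.2, 47.7]
force: [0.4, -0.5, 0.0]
tcp_pos: [534.7, 97.2, 45.5]
force: [-0.1, -0.1, 1.3]
tcp_pos: [534.7, 97.2, 43.9]
force: [-1.6, 0.6, 2.6]
```

```bash
python3 -m pendant '[[[-0.001,-0.003,0.004,0,0,0]]]'|grep -E "tcp|^force"; python3 -m pendant '[[[0,0,0.004,0,0,0]]]'|grep -E "tcp|^force"; python3 -m pendant '[[[0,0,0.004,0,0,0]]]'|grep -E "tcp|^force"; python3 -m pendant '[[[0,0,0.003,0,0,0]]]'|grep -E "tcp|^force"
```

```text
tcp_pos: [534.6, 97.1, 42.5]
force: [1.2, 2.0, 3.0]
tcp_pos: [534.5, 97.1, 40.8]
force: [0.4, 2.0, 4.4]
tcp_pos: [534.6, 97.1, 39.9]
force: [-2.6, 1.1, 16.3]
tcp_pos: [534.7, 97.0, 39.8]
force: [-5.6, 1.5, 19.8]
```

The button bottomed out: 6 mm of travel with a hard force rise. I'll release it and move clear.

```bash
python3 -m pendant '[[[0,0,0,0,0,0],[0,0,-0.01,0,0,0],[0,0,-0.02,0,0,0],[0,0,-0.06,0,0,0],[0,0,-0.09,0,0,0],[0,0,-0.09,0,0,0],[0.08,-0.03,0,0,0,0],[0.08,-0.03,0,0,0,0],[0.08,-0.03,0,0,0,0],[0.08,-0.03,0,0,0,0],[0.06,-0.02,0,0,0,0],[0,0,0,0,0,0]]]'
python3 - <<'E'
from h import *
q=imaging.snapshot("scene")
for k,(u,v) in dict(b=(358,236),y=(345,229),r=(332,223),g=(318,217)).items(): print(k,blobs(q,(u,v),COL[k],64,9))
print(blobs(q,(387,268),COL["g"],46,14))
a=cv2.resize(q["img"][160:310,240:430,::-1],(760,600),interpolation=cv2.INTER_CUBIC)
cv2.imwrite("pics/d5.png",a)
E
```

```text
time_s: 13.8
tcp_pos: [439.8, 279.7, 170.6]
eef_rot: [0.664, 0.748, -0.001, -0.001]
force: [-0.2, -1.1, -0.2]
width: 0.001
finger_force: 0.0
b (array([358.3, 236.4,  96. ]), array([519.6,   6.7]))
y (array([344.9, 229.8, 102. ]), array([523.3, -28.6]))
r (array([331.5, 223. ,  83. ]), array([527. , -65.2]))
g (array([318.4, 217. ,  87. ]), array([ 531.9, -100.4]))
(array([386.9, 267.4, 153. ]), array([534.9, 100. ]))
```

View pics/d5.png

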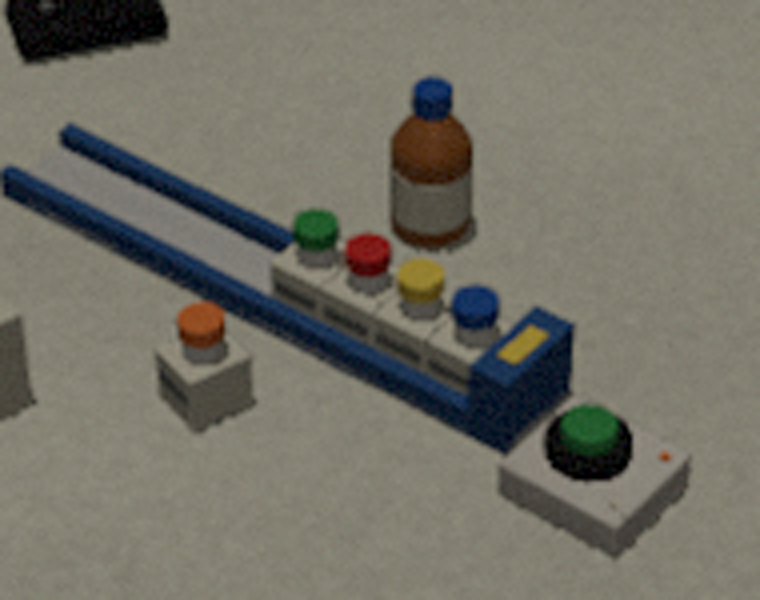

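The row is closed and home at the stop, the button is back up at (590,425), and the spare carrier and bottle look untouched. I'll hand in.

```bash
python3 -c "
from h import *
print(r.finish_job())"
```

```text
the job is handed in; nothing more can be done
None
```

The job is handed in at about 14 s of robot time: the four carriers went together to the blue end stop, then the start button was pressed all the way down and released, with the arm moved clear and nothing else seen to move.

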